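Pin the desk's swivel tray to its bracket

TASK

Lock the swivel tray to the desk bracket: take the red-headed locking pin out of the organiser, put it through the hole of the tray's yellow knuckle, and swing the tray until you feel the pin find the hidden hole of the bracket below, then seat it fully home with its collar on the knuckle and let go. Go slowly into every contact and never force the pin against the tray or the bracket (keep below 50 N), and leave the other things on the desk where they are.

Things in the scene. Friction and masses are not known exactly. Their poses are not given: they have to be found in the camera images.
- pin_mid (a point): Centre (half-way up) of the upright steel locking pin, 84 mm long, 60 g; z runs up to the head. Shank 10 mm in diameter, 40 mm long; above it a collar 22 mm across, 4 mm thick, its underside 2 mm below this point; then a red grip 16 x 16 x 40 mm, faces square to x and y. Starts in a hole of the organiser, collar on its top face.
- pin_tip (a point): Point of the pin, on its axis, 42 mm below its centre. The last 4 mm taper from 10 to 6 mm in diameter.
- organiser: Black block fixed to the desk, 56 (x) x 130 (y) x 50 mm tall, origin at the centre of its underside. Two 15 mm holes at y = +32 and -32 mm: one holds the pin, the other a white marker (either way round).
- stand: Blue stand of the tray, fixed; origin on the desk below the pivot axis (black-capped post, 40 mm across, 70 mm tall). Its deck, 38 mm high, runs under the knuckle's whole path. The fixed bracket's hole, 11.6 mm across and as deep as the deck, lies in the deck 200 mm from the axis, hidden by the tray, 6 to 32 mm of arc before the end stop: not measured, to be found by feel.
- eye (a point): Centre of the mouth (56 mm above the desk) of the upright hole, 12 mm across, 16 mm deep, in the tray's yellow knuckle, a boss 46 x 46 mm. x: along its circle of travel to the end stop; y: to the pivot axis 200 mm away. The deck is 18 mm below this rim: a pin off the bracket's hole rests there, collar 22 mm above the rim. Home: collar on the rim, point 40 mm below it.
- tray (a joint): Angle of the tray about the pivot, rad: 0 at the end stop, 0.5 swung fully out; starts at 0.24 to 0.42. A growing angle carries the knuckle along -x of point eye. About 1.5 N at the knuckle swings it and it stays where left; the bracket's hole is met somewhere between 0.16 and 0.03.
- tray_edge (a point): Middle of the top of the aluminium lip along the white tray's far edge, 62 mm above the desk; moves with the tray. The tray is 195 x 265 x 8 mm, its top 48 mm above the desk; a blue notebook on it rises to 61 mm and begins 43 mm from the knuckle's hole towards this lip.
- mug: black mug, 80 mm across, 95 mm tall, on the desk; origin under its centre; leave alone.
- flask: red bottle with white cap, 66 mm across, 190 mm tall, on the desk; origin under its centre; leave alone.
- duck: yellow toy duck, 64 mm tall, on the desk; origin under its centre; leave alone.
- clock: white desk clock, 30 x 75 x 55 mm, on the desk; origin under its centre; leave alone.
- tape: clear ring of tape lying flat, 76 mm across, 20 mm high, on the desk; origin under its centre; leave alone.
- mouse: black computer mouse, 100 x 58 x 32 mm, on the desk; origin under its centre; leave alone.
- marker: white marker with a green collar, 102 mm tall, standing in the other hole of the organiser, origin at its lower end; leave alone.

How it is judged:
By the outcome, as a careful person would: the job done as asked, in the order asked, and still so for the second after the job is handed in, with the robot touching nothing.
It also fails if it takes over 58 s, if anything falls off the work surface, if the arm or the gripper's body presses on something with over 40 N, if the wrist force passes 120 N, or if a joint passes its speed limit or range.

ROBOT

A 6-joint arm with a two-finger parallel gripper is mounted at the origin on the work surface. World frame = base frame: x ahead of the robot, y to its left, z up, the work surface at z = 0. Lengths are in m, angles in rad, forces in N, time in s.
With the tool pointing down it reaches from about 0.425 to 1.125 m from the base axis. Payload 14.9 kg.
Tool frame: the origin (TCP) lies on the front face of the gripper's body, between the roots of the fingers; the fingertips stand 78 mm ahead of it and the grasp point (between the pads) lies 60 mm ahead of it; y points along the fingers, x is the direction in which the jaws open and shut, and the axes are right-handed (so a half turn about y gives the same grasp; the last joint's range is limited). The gripper opens to 91 mm and grips with 3 to 60 N. Pads are 32 mm wide; open, the fingers measure 118 mm over their backs; the gripper's body (76 mm by 178 mm) begins 60 mm behind the grasp point.
Start: joints at [1.114, 0.379, 1.734, -0, 1.028, -0.033], TCP at [0.288, 0.638, 0.292] pointing down, gripper open.
Joint ranges: [-2.77, 2.77], [-0.74, 2.19], [0, 2.66], [-1.06, 4.2], [0.31, 2.87], [-3.08, 3.08]. Speed limits (rad/s): [1.89, 1.89, 2.39, 3.14, 3.14, 3.14].

INTERFACE

Orientations are given as a rotation vector (axis times angle).
In Python, from workcell import telemetry, eyes, arm gives the robot as it stands.
- The arm moves only by the shell command python3 -m handwheel 'ROWS'. ROWS is JSON, a list of rows, each an object of numbers: "x", "y", "z": the shift along the tool's x, y, z each as a share of 0.1 m, from -1 to 1; "rx", "ry", "rz": the turn, a rotation vector about the tool's x, y, z each as a share of 5 degrees, from -1 to 1; "gripper": the opening, from 0 (shut) to 1 (fully open). A call has 1 to 5 rows; each row shifts and turns the pose as measured when the row begins, along the tool's axes as they then stand; what a row does not reach is not made up. A row lasts 1/12 s, in which the tool goes at most 41.7 mm and 7.16 degrees, less where a joint would pass 70% of its speed; a pose out of reach is approached as far as the arm can. A call with a number of a shift or a turn outside -1 to 1 is refused whole. A call with a gripper value outside its range is refused whole. The fingers move at their own pace and stop on an object; the grip force is fixed at half the most. Time passes only in rows, so rows that do not move let the fingers close. It gives the time, the measured TCP pose, the force and the opening at its end, in the units of the state.
- telemetry.read_state(): the state, without advancing time (a new reading comes with each control period).
- eyes.camera(name): name is "scene" or "side" or "wrist"; returns (picture, depth): 400x640x3 uint8, blue, green, red; 400x640 float32, m along the optical axis (not along the pixel's ray), 0 where there is no reading.
- eyes.camera_params(name): a dict with "mtx" (3x3 intrinsics, pixels), "xyz" and "attitude" of the camera in the world. Camera axes: x right, y up, looking along -z (the intrinsics and any distortion apply to the point x, -y, -z); pixel columns grow to the right and rows downward; lengths in m; the calibration is good to about 2 mm. A picture is of the moment at which its call begins: read the wrist's pose just before it. camera_params takes no time and is no camera call; for the wrist camera it gives the pose at the moment of the call.
- arm.finish_job(): hands the job in, once; it reports no verdict.
The state is a dict: "time_s": time; "qpos": joint angles; "qd": joint speeds; "effort": joint torques, N m; "tool_pos": TCP position; "ee_rot": TCP orientation; "wrist_force": force on the tool from outside, world axes, zero at the start; "torque": the same for the moment, N m; "opening": finger opening in m.
Only numpy, scipy, OpenCV 4.12 (cv2) and the standard library are available. Lean on these libraries where they do the work, as an engineer would, in place of code of your own. Each camera call takes 0.05 s, during which the arm holds its last target. There are 200 camera calls.

## Working session

There is one attempt and no reset: what is moved stays moved. The work goes in short steps, Python scripts to look and compute and a shell command to move; the robot and the scene stay as the last step left them, time stands still between calls to the robot, and variables do not carry over. Pictures are saved under pics/ and viewed, about 8 in all and at most 12, crops included, and the job is handed in when it is done.

```bash
ls; mkdir -p pics; cat > h.py <<'E'
import numpy as np, cv2
from scipy.spatial.transform import Rotation as R
from workcell import telemetry, eyes, arm
def rot(a):
    a=np.array(a,float)
    return a if a.shape==(3,3) else (R.from_rotvec(a).as_matrix() if a.size==3 else R.from_quat(a).as_matrix())
def cloud(d,p):
    K=np.array(p['mtx']);v,u=np.mgrid[:d.shape[0],:d.shape[1]]
    c=np.stack([(u-K[0,2])/K[0,0]*d,-(v-K[1,2])/K[1,1]*d,-d],-1)
    return c@rot(p['attitude']).T+np.array(p['xyz'])
def ray(u,v,p,z):
    K=np.array(p['mtx']);c=np.array([(u-K[0,2])/K[0,0],-(v-K[1,2])/K[1,1],-1])
    w=rot(p['attitude'])@c;o=np.array(p['xyz']);return o+w*(z-o[2])/w[2]
E
python3 - <<'E'
from h import *
s=telemetry.read_state();print(s)
for n in('scene','side'):
    p=eyes.camera_params(n);print(n,p)
    i,d=eyes.camera(n);cv2.imwrite(f'pics/{n}0.png',i);np.savez(f'pics/{n}0.npz',i=i,d=d,K=p['mtx'],x=p['xyz'],a=p['attitude'])
E
```

```text
pics
{'time_s': 0.0, 'qpos': array([ 1.11375432e+00,  3.79382304e-01,  1.73475595e+00, -8.99631284e-06,
        1.02847678e+00, -3.33297502e-02]), 'qd': array([ 5.57325380e-05,  1.47860849e-04, -2.03971893e-05,  1.35582943e-03,
       -5.53420500e-04,  4.76883119e-04]), 'effort': array([-1.48706651e-03, -7.63659024e+01, -4.34381926e+01,  6.50674291e-02,
        4.22607036e-02, -6.66569349e-05]), 'tool_pos': array([0.28769889, 0.63782301, 0.29161887]), 'ee_rot': array([-1.38090542, -0.89103811,  0.89247256]), 'wrist_force': array([0.3215693 , 0.21395616, 0.29680605]), 'torque': array([ 0.00236436,  0.02810696, -0.03215099]), 'opening': 0.0912287016075589}
scene {'mtx': array([[456.89341108,   0.        , 322.37154429],
       [  0.        , 456.89341108, 200.50588902],
       [  0.        ,   0.        ,   1.        ]]), 'xyz': array([ 1.62159817, -0.35395379,  1.01268189]), 'attitude': array([0.7196111 , 0.54063531, 1.15242912])}
side {'mtx': array([[518.3749098 ,   0.        , 317.67842678],
       [  0.        , 518.3749098 , 197.83338776],
       [  0.        ,   0.        ,   1.        ]]), 'xyz': array([ 0.06496619, -0.77835352,  1.24018844]), 'attitude': array([ 0.66407234, -0.19450007, -0.56669813])}
```

View pics/scene0.png

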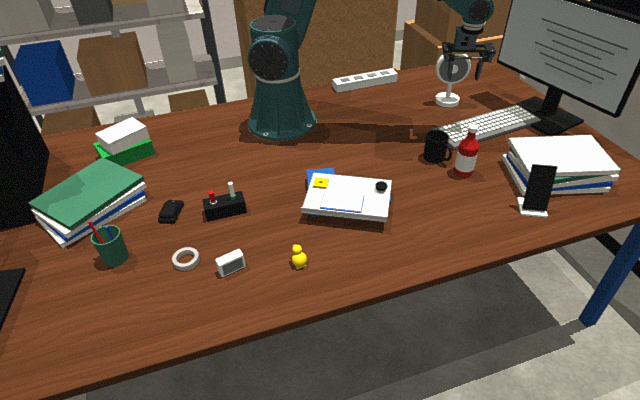

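View pics/side0.png

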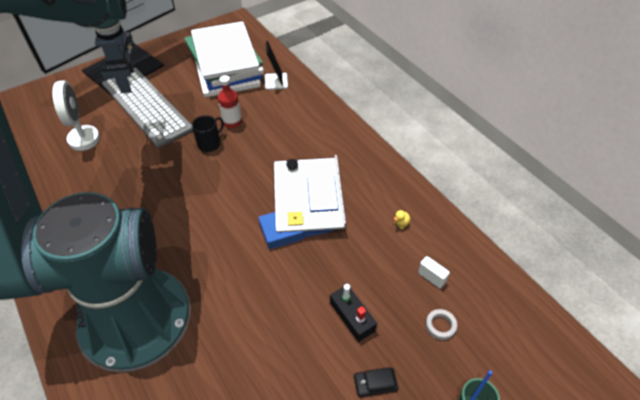

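```bash
python3 - <<'E'
from h import *
print(rot(telemetry.read_state()['ee_rot']))
E
```

```text
[[ 4.11238137e-01 -4.31482480e-04 -9.11527843e-01]
 [ 9.11527432e-01 -8.66591717e-04  4.11238362e-01]
 [-9.67364626e-04 -9.99999531e-01  3.69325530e-05]]
```

Scene: red pin at (212,197), marker at (231,187), knuckle at (320,183), pivot cap at (381,187). Side: pin at (361,312), knuckle at (295,218), cap at (292,164).

```bash
python3 - <<'E'
from h import *
def comp(m,box):
    mm=np.zeros_like(m);x0,y0,x1,y1=box;mm[y0:y1,x0:x1]=m[y0:y1,x0:x1]
    n,l,s,c=cv2.connectedComponentsWithStats(mm.astype(np.uint8));k=1+s[1:,4].argmax();return l==k
B={'scene':dict(pin=(195,185,222,210),yel=(308,172,335,192),cap=(370,178,392,198),org=(195,190,250,222),duck=(285,240,312,275)),
'side':dict(pin=(350,303,372,325),yel=(284,208,308,228),cap=(284,154,302,174),org=(322,284,382,342),duck=(390,205,415,232))}
for n in B:
    f=np.load(f'pics/{n}0.npz');i,d=f['i'],f['d'];p=dict(mtx=f['K'],xyz=f['x'],attitude=f['a'])
    P=cloud(d,p);h=cv2.cvtColor(i,cv2.COLOR_BGR2HSV);H,S,V=[h[...,k].astype(int) for k in range(3)]
    red=((H<8)|(H>172))&(S>190)&(V>120);yel=(H>20)&(H<35)&(S>150)&(V>120);blk=(V<60)
    for k,m in dict(pin=red,yel=yel,cap=blk,org=blk,duck=yel).items():
        c=comp(m,B[n][k]);q=P[c&(d>0)];v,u=np.where(c)
        print(n,k,c.sum(),'px',u.mean().round(1),v.mean().round(1),'med',np.median(q,0).round(4),'lo',np.percentile(q,3,0).round(3),'hi',np.percentile(q,97,0).round(3))
        z=dict(pin=.094,yel=.056,cap=.07,org=.05,duck=.03)[k]
        t=c&(abs(P[...,2]-z)<.004)&(d>0);v,u=np.where(t)
        if t.sum()>3:
            r=ray(u.mean(),v.mean(),p,z);print('   top',t.sum(),r.round(4))
            pts=np.array([ray(a,b,p,z)[:2] for a,b in zip(u,v)],np.float32)
            print('   rect',cv2.minAreaRect(pts))
    v,u=np.where(comp(red,B[n]['pin']));
    big=cv2.resize(i[B[n]['org'][1]-110:B[n]['org'][3]+20,B[n]['org'][0]-60:B[n]['org'][2]+160] if n=='scene' else i[145:345,250:390],None,fx=3,fy=3,interpolation=cv2.INTER_CUBIC)
    cv2.imwrite(f'pics/{n}c.png',big);print(big.shape)
E
```

```text
scene pin 23 px 210.5 191.9 med [ 0.4722 -0.3506  0.0947] lo [ 0.348 -0.359 -0.   ] hi [ 0.483 -0.343  0.099]
   top 16 [ 0.4726 -0.35    0.094 ]
   rect ((0.47239312529563904, -0.34936559200286865), (0.012374207377433777, 0.017739230766892433), 81.64503479003906)
scene yel 122 px 320.3 182.4 med [0.5033 0.0006 0.0566] lo [ 0.48  -0.023  0.052] hi [0.527 0.023 0.06 ]
   top 117 [0.5027 0.0007 0.056 ]
   rect ((0.5026701092720032, 0.00044705532491207123), (0.04365038126707077, 0.04775049909949303), 62.8497314453125)
scene cap 81 px 380.8 185.9 med [0.6039 0.1722 0.0695] lo [0.585 0.158 0.063] hi [0.618 0.188 0.074]
   top 67 [0.6025 0.1727 0.07  ]
   rect ((0.604648232460022, 0.17265376448631287), (0.03207986056804657, 0.04099433124065399), 66.0556411743164)
scene org 852 px 224.3 206.7 med [ 0.4969 -0.3192  0.0438] lo [ 0.451 -0.381  0.002] hi [ 0.503 -0.259  0.054]
   top 372 [ 0.4779 -0.3201  0.05  ]
   rect ((0.47488680481910706, -0.3191807270050049), (0.12744572758674622, 0.06189354881644249), 88.18061828613281)
scene duck 256 px 298.5 256.4 med [ 0.7768 -0.1584  0.0387] lo [ 0.753 -0.175  0.005] hi [ 0.792 -0.138  0.063]
   top 44 [ 0.7833 -0.1588  0.03  ]
   rect ((0.7808666825294495, -0.15997746586799622), (0.04151761531829834, 0.027676787227392197), 64.60177612304688)
(486, 825, 3)Traceback (most recent call last):
  File "<stdin>", line 12, in <module>
  File "<stdin>", line 4, in comp
ValueError: attempt to get argmax of an empty sequence
```

```bash
python3 - <<'E'
from h import *
f=np.load('pics/side0.npz');i,d=f['i'],f['d'];p=dict(mtx=f['K'],xyz=f['x'],attitude=f['a'])
P=cloud(d,p);h=cv2.cvtColor(i,cv2.COLOR_BGR2HSV);H,S,V=[h[...,k].astype(int) for k in range(3)]
def go(name,m,box,z):
    x0,y0,x1,y1=box;mm=np.zeros(m.shape,bool);mm[y0:y1,x0:x1]=m[y0:y1,x0:x1]
    t=mm&(abs(P[...,2]-z)<.006)&(d>0);v,u=np.where(t)
    if len(u)<4: print(name,mm.sum(),t.sum());return
    pts=np.array([ray(a,b,p,z)[:2] for a,b in zip(u,v)],np.float32)
    print(name,mm.sum(),t.sum(),'px',u.mean().round(1),v.mean().round(1),'mean',pts.mean(0).round(4),cv2.minAreaRect(pts))
go('pin',((H<8)|(H>172))&(S>150)&(V>80),(350,300,374,326),.094)
go('yel',(H>20)&(H<35)&(S>150)&(V>120),(284,208,308,228),.056)
go('cap',V<70,(282,152,302,174),.07)
go('org',V<70,(322,280,384,345),.05)
for n,box,fn in(('side',(340,278,352,300),1),('scene',(222,176,238,200),1)):
    f=np.load(f'pics/{n}0.npz');q=dict(mtx=f['K'],xyz=f['x'],attitude=f['a']);Q=cloud(f['d'],q)
    x0,y0,x1,y1=box;A=Q[y0:y1,x0:x1].reshape(-1,3);A=A[(A[:,2]>.07)&(A[:,2]<.2)];print('marker',n,len(A),np.median(A,0).round(3),A[:,2].max())
# tray lip & whole tray in both
cv2.imwrite('pics/sc.png',cv2.resize(i[145:345,250:390],None,fx=3,fy=3,interpolation=cv2.INTER_CUBIC))
g=np.load('pics/scene0.npz')['i'][160:230,190:400]
cv2.imwrite('pics/both.png',cv2.resize(g,None,fx=3.8,fy=3.8,interpolation=cv2.INTER_CUBIC))
E
```

```text
pin 82 46 px 361.0 310.1 mean [ 0.4681 -0.3494] ((0.46743112802505493, -0.35026031732559204), (0.01646697148680687, 0.019078455865383148), 6.759144306182861)
yel 14 7 px 296.9 219.3 mean [ 0.4993 -0.0059] ((0.4974712133407593, -0.007359391078352928), (0.03193831443786621, 0.01083535235375166), 87.07785034179688)
cap 81 68 px 291.8 163.7 mean [0.5948 0.1739] ((0.5946112275123596, 0.17511636018753052), (0.03791173920035362, 0.027653615921735764), 57.83404541015625)
org 1169 742 px 352.1 311.0 mean [ 0.4636 -0.322 ] ((0.46708884835243225, -0.3183978199958801), (0.1292182058095932, 0.05642383173108101), 88.98221588134766)
marker side 69 [ 0.467 -0.288  0.102] 0.11646597822776328
marker scene 58 [ 0.476 -0.287  0.094] 0.11742956787018
```

View pics/both.png

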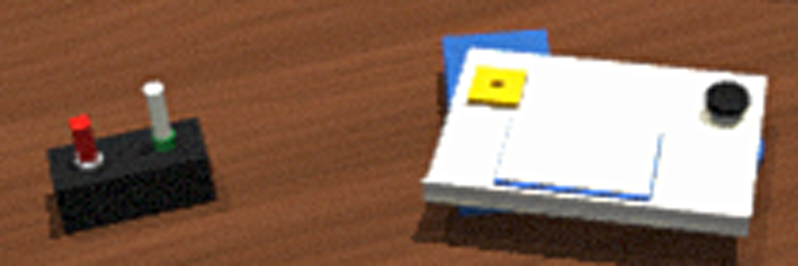

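```bash
cat > st.py <<'E'
from h import *
import sys
s=telemetry.read_state();T=rot(s['ee_rot']);p=s['tool_pos'];g=p+.06*T[:,1]
print('t %.2f'%s['time_s'],'grasp',g.round(4),'yaw %.2f'%np.degrees(np.arctan2(T[1,0],T[0,0])),'tilt',(T[:2,1]*57.3).round(2),'F',s['wrist_force'].round(1),'op %.4f'%s['opening'],'q6 %.2f'%s['qpos'][5])
if len(sys.argv)>3:
    t=np.array([float(a) for a in sys.argv[1:4]]);print('shares xyz',(T.T@(t-g)/.1).round(3))
    if len(sys.argv)>4: print('ry',round((np.degrees(np.arctan2(T[1,0],T[0,0]))-float(sys.argv[4]))/5,2))
E
python3 -m handwheel '[{"y":-0.3,"z":-0.2},{"z":-0.4,"ry":1},{"z":-0.4,"ry":1},{"z":-0.4,"ry":1},{"z":-0.4,"ry":1}]'
python3 -m handwheel '[{"z":-0.4,"ry":1},{"z":-0.4,"ry":1},{"z":-0.4,"ry":1},{"z":-0.4,"ry":1},{"z":-0.4,"ry":1}]'
python3 -m handwheel '[{"z":-0.4,"ry":1},{"z":-0.4,"ry":1},{"z":-0.4,"ry":1},{"z":-0.4,"ry":1},{"z":-0.4}]'
python3 st.py 0.47 -0.35 0.2 -1.5
```

```text
t 0.10 grasp [0.2877 0.6378 0.2317] yaw 65.72 tilt [-0.02 -0.05] F [-0.9  0.  -0.2] op 0.0909 q6 -0.03
shares xyz [-8.254  0.324 -5.724]
ry 13.44invalid input
invalid input
invalid input
```

```bash
python3 -m handwheel '[{"x":0,"y":-0.3,"z":-0.2,"rx":0,"ry":0,"rz":0,"gripper":1}]'; python3 -m handwheel --help | head -20
```

```text
time_s: 0.18
tool_pos: [0.3032, 0.6284, 0.3161]
ee_rot: [-1.384, -0.887, 0.901]
wrist_force: [-0.1, 0.2, -0.5]
opening: 0.0909invalid input: not JSON, or not a number
```

```bash

python3 -m handwheel '[{"x":0,"y":0,"z":-0.4,"rx":0,"ry":1,"rz":0,"gripper":1},{"x":0,"y":0,"z":-0.4,"rx":0,"ry":1,"rz":0,"gripper":1},{"x":0,"y":0,"z":-0.4,"rx":0,"ry":1,"rz":0,"gripper":1},{"x":0,"y":0,"z":-0.4,"rx":0,"ry":1,"rz":0,"gripper":1},{"x":0,"y":0,"z":-0.4,"rx":0,"ry":1,"rz":0,"gripper":1}]'
python3 -m handwheel '[{"x":0,"y":0,"z":-0.4,"rx":0,"ry":1,"rz":0,"gripper":1},{"x":0,"y":0,"z":-0.4,"rx":0,"ry":1,"rz":0,"gripper":1},{"x":0,"y":0,"z":-0.4,"rx":0,"ry":1,"rz":0,"gripper":1},{"x":0,"y":0,"z":-0.4,"rx":0,"ry":1,"rz":0,"gripper":1},{"x":0,"y":0,"z":-0.4,"rx":0,"ry":1,"rz":0,"gripper":1}]' >/dev/null
python3 st.py 0.47 -0.35 0.2 -1.5
```

```text
time_s: 0.6
tool_pos: [0.4706, 0.5171, 0.321]
ee_rot: [-1.502, -0.549, 0.554]
wrist_force: [1.2, 0.9, 0.3]
opening: 0.0909
t 1.02 grasp [0.5746 0.338  0.2597] yaw 14.09 tilt [-0.17 -0.21] F [-0.2  1.  -0.9] op 0.0911 q6 0.25
shares xyz [-2.687  0.625 -6.417]
ry 3.12
```

```bash

python3 -m handwheel '[{"x":0,"y":0,"z":-0.4,"rx":0,"ry":1,"rz":0,"gripper":1},{"x":0,"y":0,"z":-0.4,"rx":0,"ry":1,"rz":0,"gripper":1},{"x":0,"y":0,"z":-0.4,"rx":0,"ry":1,"rz":0,"gripper":1},{"x":-0.1,"y":0,"z":-0.4,"rx":0,"ry":0,"rz":0,"gripper":1},{"x":-0.1,"y":0,"z":-0.4,"rx":0,"ry":0,"rz":0,"gripper":1}]' >/dev/null
python3 - <<'E'
from h import *
p=eyes.camera_params('wrist');i,d=eyes.camera('wrist');cv2.imwrite('pics/w1.png',i);np.savez('pics/w1.npz',i=i,d=d,K=p['mtx'],x=p['xyz'],a=p['attitude']);print(p)
E
python3 st.py 0.47 -0.35 0.2 -1.5
```

```text
{'mtx': array([[340.91725   ,   0.        , 314.39404936],
       [  0.        , 340.91725   , 199.57614763],
       [  0.        ,   0.        ,   1.        ]]), 'xyz': array([0.57593895, 0.21257905, 0.41145673]), 'attitude': array([-0.2826423 ,  0.00852061, -0.03646999])}
t 1.48 grasp [0.571  0.1292 0.2586] yaw -2.22 tilt [-0.3  -0.33] F [ 2.5 -2.   0.2] op 0.0911 q6 0.23
shares xyz [-0.821  0.619 -4.824]
ry -0.14
```

View pics/w1.png

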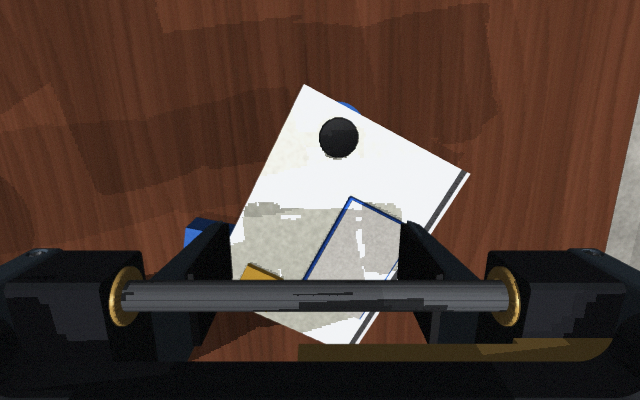

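The view shows the pivot cap at (338,137), with the yellow knuckle mostly hidden by the gripper at (262,272). I'll shift on by -y so the knuckle comes into the clear part of the view.

```bash

python3 -m handwheel '[{"x":-0.2,"y":0,"z":-0.35,"rx":0,"ry":0,"rz":0,"gripper":1},{"x":-0.2,"y":0,"z":-0.35,"rx":0,"ry":0,"rz":0,"gripper":1},{"x":-0.2,"y":0,"z":-0.35,"rx":0,"ry":0,"rz":0,"gripper":1},{"x":-0.2,"y":0,"z":-0.35,"rx":0,"ry":0,"rz":0,"gripper":1},{"x":0,"y":0,"z":-0.35,"rx":0,"ry":0,"rz":0,"gripper":1}]' >/dev/null
python3 -m handwheel '[{"x":0,"y":0,"z":0,"rx":0,"ry":0,"rz":0,"gripper":1}]' >/dev/null
cat > m.py <<'E'
from h import *
def shoot(n):
    p=eyes.camera_params('wrist');i,d=eyes.camera('wrist');cv2.imwrite(f'pics/{n}.png',i);np.savez(f'pics/{n}.npz',i=i,d=d,K=p['mtx'],x=p['xyz'],a=p['attitude'])
def load(n):
    f=np.load(f'pics/{n}.npz');return f['i'],f['d'],dict(mtx=f['K'],xyz=f['x'],attitude=f['a'])
def masks(i):
    h=cv2.cvtColor(i,cv2.COLOR_BGR2HSV);H,S,V=[h[...,k].astype(int) for k in range(3)]
    return dict(red=((H<6)|(H>174))&(S>200)&(V>90),yel=(H>18)&(H<36)&(S>140)&(V>90),blk=V<60)
def blob(m,p,z,P,tol=.008,maxv=245):
    m=m.copy();m[maxv:]=0;m&=abs(P[...,2]-z)<tol
    n,l,s,c=cv2.connectedComponentsWithStats(m.astype(np.uint8))
    for k in np.argsort(-s[1:,4])[:3]+1:
        if s[k,4]<30: continue
        v,u=np.where(l==k);pts=np.array([ray(a,b,p,z)[:2] for a,b in zip(u,v)],np.float32)
        print('  n',s[k,4],'px',c[k].round(1),'mean',pts.mean(0).round(4),'rect',[np.round(q,4) for q in cv2.minAreaRect(pts)])
E
python3 - <<'E'
from m import *
shoot('w2')
for n in('w1','w2'):
    i,d,p=load(n);P=cloud(d,p);m=masks(i);print(n)
    for k,z in(('yel',.056),('blk',.07)): print(k);blob(m[k],p,z,P)
    if n=='w2':
        # hole: dark pixels within the yellow blob
        Y=m['yel']&(abs(P[...,2]-.056)<.008);Y[245:]=0
        v,u=np.where(Y);hull=cv2.convexHull(np.stack([u,v],-1).astype(np.int32));M=np.zeros(Y.shape,np.uint8);cv2.fillConvexPoly(M,hull,1)
        M=cv2.erode(M,np.ones((5,5)));g=cv2.cvtColor(i,cv2.COLOR_BGR2GRAY);hm=(M>0)&(g<.6*np.median(g[Y]));v,u=np.where(hm);print('hole n',len(u),u.mean(),v.mean(),ray(u.mean(),v.mean(),p,.056))
E
python3 st.py 0.47 -0.35 0.2 -1.5
```

```text
w1
yel
blk
  n 1205 px [338.  137.2] mean [0.5969 0.1769] rect [array([0.5969, 0.1763]), array([0.0382, 0.0377]), np.float64(88.0855)]
w2
yel
  n 1869 px [331.8 129.9] mean [0.4988 0.0025] rect [array([0.4991, 0.002 ]), array([0.0455, 0.0452]), np.float64(60.4747)]
blk
hole n 113 331.7699115044248 129.76991150442478 [0.498813   0.00281435 0.056     ]
t 2.03 grasp [ 0.4807 -0.0442  0.2586] yaw -2.36 tilt [-0.4 -0.3] F [ 0.5  0.9 -0. ] op 0.0911 q6 -0.09
shares xyz [ 0.024  0.603 -3.056]
ry -0.17
```

View pics/w2.png

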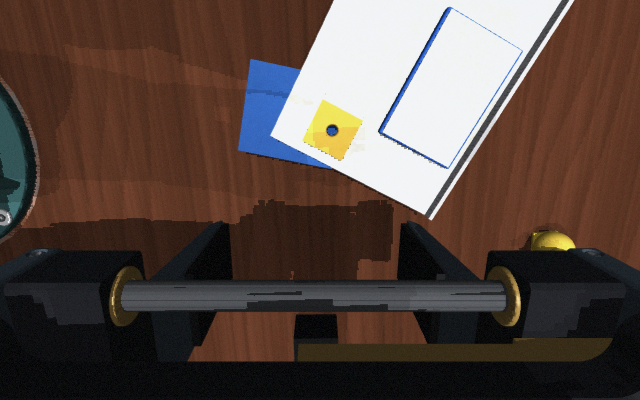

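Wrist view: knuckle's hole at (332,130), a clean 45 mm square, and hole-to-pivot distance 199.5 mm, which matches. Next I look at the pin.

```bash

python3 -m handwheel '[{"x":0,"y":0.1,"z":-0.4,"rx":0.06,"ry":-0.1,"rz":-0.08,"gripper":1},{"x":0,"y":0,"z":-0.4,"rx":0,"ry":0,"rz":0,"gripper":1},{"x":0,"y":0,"z":-0.4,"rx":0,"ry":0,"rz":0,"gripper":1},{"x":0,"y":0,"z":-0.4,"rx":0,"ry":0,"rz":0,"gripper":1},{"x":0,"y":0,"z":-0.4,"rx":0,"ry":0,"rz":0,"gripper":1}]' >/dev/null
python3 -m handwheel '[{"x":0,"y":0,"z":-0.4,"rx":0,"ry":0,"rz":0,"gripper":1},{"x":0,"y":0,"z":-0.4,"rx":0,"ry":0,"rz":0,"gripper":1},{"x":0,"y":0,"z":-0.4,"rx":0,"ry":0,"rz":0,"gripper":1},{"x":0,"y":0,"z":-0.2,"rx":0,"ry":0,"rz":0,"gripper":1},{"x":0,"y":0,"z":0,"rx":0,"ry":0,"rz":0,"gripper":1}]' >/dev/null
python3 - <<'E'
from m import *
shoot('w3');i,d,p=load('w3');P=cloud(d,p);m=masks(i)
for k,z in(('red',.094),('blk',.05)): print(k);blob(m[k],p,z,P)
E
python3 st.py 0.47 -0.35 0.2 -1.5
```

```text
red
blk
t 2.92 grasp [ 0.4743 -0.3895  0.247 ] yaw -1.31 tilt [0.08 0.13] F [ 0.4  1.  -0.4] op 0.0912 q6 -0.71
shares xyz [-0.053  0.471  0.393]
ry 0.04
```

View pics/w3.png

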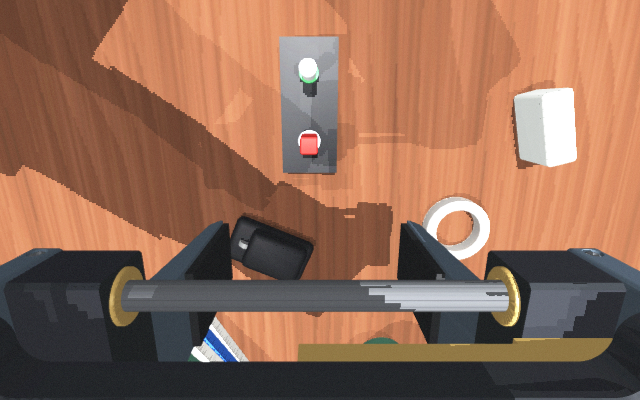

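Pin at (309,145), marker at (309,70) behind it, organiser spanning columns 281–338 and rows 37–173. The lighting is brighter here, so I'll loosen the masks.

```bash
python3 - <<'E'
from m import *
i,d,p=load('w3');P=cloud(d,p);h=cv2.cvtColor(i,cv2.COLOR_BGR2HSV).astype(int)
B=np.zeros(d.shape,bool);B[125:165,292:326]=1
red=B&((h[...,0]<8)|(h[...,0]>172))&(h[...,1]>150)
print('red',red.sum(),'z',np.percentile(P[red][:,2],[5,50,95]).round(4))
print('redtop');blob(red,p,.094,P,.006)
B[:]=0;B[25:185,270:350]=1
org=B&(h[...,1]<60);print('org');blob(org,p,.05,P,.004)
E
```

```text
red 126 z [0.0696 0.093  0.0951]
redtop
  n 96 px [308.6 145.6] mean [ 0.4699 -0.3501] rect [array([ 0.4698, -0.3496]), array([0.016 , 0.0153]), np.float64(88.6777)]
org
  n 6782 px [308.9 102.7] mean [ 0.4706 -0.3143] rect [array([ 0.4705, -0.3183]), array([0.1291, 0.0558]), np.float64(88.7926)]
```

```bash

python3 -m handwheel '[{"x":-0.05,"y":0.2,"z":0.2,"rx":-0.03,"ry":0,"rz":0.02,"gripper":1},{"x":0,"y":0.3,"z":0.2,"rx":0,"ry":0,"rz":0,"gripper":1},{"x":0,"y":0.4,"z":0,"rx":0,"ry":0,"rz":0,"gripper":1},{"x":0,"y":0.2,"z":0,"rx":0,"ry":0,"rz":0,"gripper":1},{"x":0,"y":0,"z":0,"rx":0,"ry":0,"rz":0,"gripper":1}]' >/dev/null
python3 st.py 0.4698 -0.3500 0.078 -1.25
```

```text
t 3.33 grasp [ 0.4733 -0.3426  0.1346] yaw -1.16 tilt [ 0.13 -0.09] F [-1.   0.7  0.1] op 0.0915 q6 -0.65
shares xyz [-0.035  0.567 -0.074]
ry 0.02
```

```bash

python3 -m handwheel '[{"x":-0.035,"y":0.1,"z":-0.074,"rx":0,"ry":0,"rz":0,"gripper":1},{"x":0,"y":0.15,"z":0,"rx":0,"ry":0,"rz":0,"gripper":1},{"x":0,"y":0.1,"z":0,"rx":0,"ry":0,"rz":0,"gripper":1},{"x":0,"y":0,"z":0,"rx":0,"ry":0,"rz":0,"gripper":1}]' >/dev/null
python3 st.py 0.4698 -0.3500 0.078 -1.25
```

```text
t 3.67 grasp [ 0.4715 -0.3485  0.1001] yaw -0.93 tilt [ 0.2  -0.13] F [0.1 0.4 0.5] op 0.0914 q6 -0.66
shares xyz [-0.018  0.221 -0.015]
ry 0.06
```

```bash

python3 -m handwheel '[{"x":-0.02,"y":0.1,"z":-0.015,"rx":0.03,"ry":0.06,"rz":0.04,"gripper":1},{"x":0,"y":0.1,"z":0,"rx":0,"ry":0,"rz":0,"gripper":1},{"x":0,"y":0.02,"z":0,"rx":0,"ry":0,"rz":0,"gripper":1},{"x":0,"y":0,"z":0,"rx":0,"ry":0,"rz":0,"gripper":1}]' >/dev/null
python3 st.py 0.4698 -0.3500 0.078 -1.25
```

```text
t 4.00 grasp [ 0.4704 -0.3513  0.0785] yaw -1.28 tilt [ 0.13 -0.08] F [-0.1 -0.2 -0.5] op 0.0914 q6 -0.66
shares xyz [-0.006  0.005  0.012]
ry -0.01
```

```bash

for k in 1 2 3; do python3 -m handwheel '[{"x":0,"y":0,"z":0,"rx":0,"ry":0,"rz":0,"gripper":0},{"x":0,"y":0,"z":0,"rx":0,"ry":0,"rz":0,"gripper":0},{"x":0,"y":0,"z":0,"rx":0,"ry":0,"rz":0,"gripper":0}]' |tail -2; done
python3 st.py 0.4698 -0.3500 0.078 -1.25
```

```text
wrist_force: [0.7, -0.2, 0.1]
opening: 0.074
wrist_force: [0.1, 1.0, 0.1]
opening: 0.0541
wrist_force: [-0.0, -0.1, -0.4]
opening: 0.0341
t 4.75 grasp [ 0.4712 -0.352   0.0802] yaw -1.28 tilt [ 0.24 -0.17] F [-0.  -0.1 -0.4] op 0.0341 q6 -0.66
shares xyz [-0.014  0.022  0.019]
ry -0.01
```

```bash

python3 -m handwheel '[{"x":-0.01,"y":0.015,"z":0.01,"rx":0.03,"ry":0,"rz":0.04,"gripper":0},{"x":0,"y":0,"z":0,"rx":0,"ry":0,"rz":0,"gripper":0},{"x":0,"y":0,"z":0,"rx":0,"ry":0,"rz":0,"gripper":0},{"x":0,"y":0,"z":0,"rx":0,"ry":0,"rz":0,"gripper":0},{"x":0,"y":0,"z":0,"rx":0,"ry":0,"rz":0,"gripper":0}]' |tail -2
python3 -m handwheel '[{"x":0,"y":0,"z":0,"rx":0,"ry":0,"rz":0,"gripper":0},{"x":0,"y":0,"z":0,"rx":0,"ry":0,"rz":0,"gripper":0},{"x":0,"y":0,"z":0,"rx":0,"ry":0,"rz":0,"gripper":0},{"x":0,"y":0,"z":0,"rx":0,"ry":0,"rz":0,"gripper":0},{"x":0,"y":0,"z":0,"rx":0,"ry":0,"rz":0,"gripper":0}]' |tail -2
python3 st.py 0.4698 -0.3500 0.078 -1.25
```

```text
wrist_force: [-0.7, 0.1, 0.2]
opening: 0.0157
wrist_force: [-0.6, 0.2, 0.5]
opening: 0.0159
t 5.58 grasp [ 0.4699 -0.3507  0.0786] yaw -1.27 tilt [ 0.02 -0.  ] F [-0.6  0.2  0.5] op 0.0159 q6 -0.66
shares xyz [-0.002  0.006  0.007]
ry -0.0
```

```bash

python3 -m handwheel '[{"x":0,"y":-0.1,"z":0,"rx":0,"ry":0,"rz":0,"gripper":0},{"x":0,"y":-0.2,"z":0,"rx":0,"ry":0,"rz":0,"gripper":0},{"x":0,"y":-0.2,"z":0,"rx":0,"ry":0,"rz":0,"gripper":0},{"x":0,"y":-0.3,"z":0,"rx":0,"ry":0,"rz":0,"gripper":0},{"x":0,"y":-0.4,"z":0,"rx":0,"ry":0,"rz":0,"gripper":0}]' |tail -2
python3 -m handwheel '[{"x":0,"y":-0.2,"z":0,"rx":0,"ry":0,"rz":0,"gripper":0},{"x":0,"y":0,"z":0.2,"rx":0,"ry":0,"rz":0,"gripper":0},{"x":0,"y":0,"z":0.3,"rx":0,"ry":0,"rz":0,"gripper":0},{"x":0,"y":0,"z":0.35,"rx":0,"ry":0,"rz":0,"gripper":0}]' |tail -2
python3 st.py 0.4988 0.0028 0.145 -1.27
```

```text
wrist_force: [0.8, -0.3, -0.4]
opening: 0.016
wrist_force: [1.3, -0.0, -0.3]
opening: 0.016
t 6.33 grasp [ 0.4717 -0.2675  0.2309] yaw -1.56 tilt [ 0.14 -0.08] F [ 1.3 -0.  -0.3] op 0.0160 q6 -0.53
shares xyz [0.196 0.856 2.711]
ry -0.06
```

```bash

python3 -m handwheel '[{"x":0.04,"y":0,"z":0.38,"rx":0,"ry":0,"rz":0,"gripper":0},{"x":0.04,"y":0,"z":0.38,"rx":0,"ry":0,"rz":0,"gripper":0},{"x":0.04,"y":0.1,"z":0.38,"rx":0,"ry":0,"rz":0,"gripper":0},{"x":0.04,"y":0.15,"z":0.38,"rx":0,"ry":0,"rz":0,"gripper":0},{"x":0.04,"y":0.2,"z":0.38,"rx":0,"ry":0,"rz":0,"gripper":0}]' |tail -2
python3 -m handwheel '[{"x":0,"y":0.15,"z":0.38,"rx":0,"ry":0,"rz":0,"gripper":0},{"x":0,"y":0.1,"z":0.3,"rx":0,"ry":0,"rz":0,"gripper":0},{"x":0,"y":0,"z":0.1,"rx":0,"ry":0,"rz":0,"gripper":0},{"x":0,"y":0,"z":0,"rx":0,"ry":0,"rz":0,"gripper":0}]' |tail -2
python3 st.py 0.4988 0.0028 0.145 -1.27
```

```text
wrist_force: [1.2, -1.0, -0.0]
opening: 0.0158
wrist_force: [0.3, -1.2, 0.0]
opening: 0.0155
t 7.08 grasp [0.4992 0.0127 0.1673] yaw -1.53 tilt [ 0.7  -0.25] F [ 0.3 -1.2  0. ] op 0.0155 q6 0.01
shares xyz [-0.005  0.223 -0.098]
ry -0.05
```

```bash

python3 -m handwheel '[{"x":0,"y":0.1,"z":-0.1,"rx":0.05,"ry":-0.05,"rz":0.14,"gripper":0},{"x":0,"y":0.1,"z":0,"rx":0,"ry":0,"rz":0,"gripper":0},{"x":0,"y":0.02,"z":0,"rx":0,"ry":0,"rz":0,"gripper":0},{"x":0,"y":0,"z":0,"rx":0,"ry":0,"rz":0,"gripper":0}]' |tail -2
python3 st.py 0.4989 0.0022 0.141 -1.27
python3 - <<'E'
from m import *
shoot('w4')
a,_=eyes.camera('side');b,_=eyes.camera('scene');w=cv2.imread('pics/w4.png')
o=np.zeros((600,800,3),np.uint8);o[:300,:480]=cv2.resize(w,(480,300))
o[300:,:400]=cv2.resize(a[185:245,255:335],(400,300),interpolation=cv2.INTER_CUBIC);o[300:,400:]=cv2.resize(b[145:205,280:360],(400,300),interpolation=cv2.INTER_CUBIC)
cv2.imwrite('pics/c4.png',o)
E
```

```text
wrist_force: [0.3, -0.3, -0.7]
opening: 0.0157
t 7.42 grasp [0.4994 0.0014 0.1469] yaw -1.24 tilt [ 0.18 -0.  ] F [ 0.3 -0.3 -0.7] op 0.0157 q6 -0.02
shares xyz [-0.006  0.059  0.008]
ry 0.01
```

View pics/c4.png

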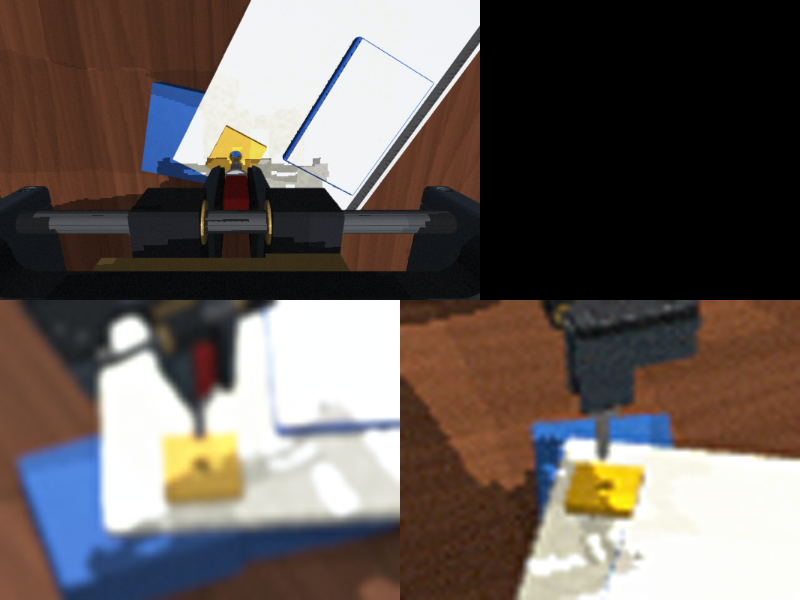

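The composite shows the pin held upright just above the knuckle. In the scene crop the tip is at about (603,457) and the hole at (606,487). In the side crop the tip is at about (198,436) and the hole at (202,465). I'll check the relative offset by projection.

```bash
python3 - <<'E'
from h import *
for n,t,h in(('scene',(603,457),(606,487)),('side',(198,436),(202,465))):
    p=eyes.camera_params(n);o=(280,145) if n=='scene' else (255,185);ox=400 if n=='scene' else 0
    f=lambda q:np.array([o[0]+(q[0]-ox)/5-.4,o[1]+(q[1]-300)/5-.4])
    K=np.array(p['mtx']);Rm=rot(p['attitude'])
    def pr(X):
        c=Rm.T@(np.array(X)-p['xyz']);return np.array([K[0,2]-K[0,0]*c[0]/c[2],K[1,2]+K[1,1]*c[1]/c[2]])
    print(n,'tip meas',f(t),'pred',pr((.4993,.002,.0783)).round(2),'hole meas',f(h),'pred',pr((.4988,.0028,.056)).round(2))
    print('  hole ray',ray(*f(h),p,.056).round(4),'tip ray',ray(*f(t),p,.0783).round(4))
E
```

```text
scene tip meas [320.2 176. ] pred [320.24 176.38] hole meas [320.8 182. ] pred [320.59 181.51]
  hole ray [0.5015 0.0026 0.056 ] tip ray [0.4974 0.0025 0.0783]
side tip meas [294.2 211.8] pred [295.05 212.69] hole meas [295.  217.6] pred [295.07 217.33]
  hole ray [0.4981 0.0021 0.056 ] tip ray [0.499  0.006  0.0783]
```

```bash

python3 -m handwheel '[{"x":-0.005,"y":0.1,"z":0.008,"rx":0,"ry":0,"rz":0.03,"gripper":0},{"x":0,"y":0.07,"z":0,"rx":0,"ry":0,"rz":0,"gripper":0},{"x":0,"y":0,"z":0,"rx":0,"ry":0,"rz":0,"gripper":0}]' |tail -2
python3 st.py 0.4989 0.0022 0.1286 -1.27
```

```text
wrist_force: [0.1, -0.2, -1.5]
opening: 0.0158
t 7.82 grasp [0.4997 0.0023 0.1299] yaw -1.27 tilt [ 0.18 -0.  ] F [ 0.1 -0.2 -1.5] op 0.0158 q6 -0.02
shares xyz [-0.008  0.013 -0.001]
ry 0.0
```

```bash

python3 -m handwheel '[{"x":-0.01,"y":0.02,"z":0,"rx":0,"ry":0,"rz":0.04,"gripper":0},{"x":0,"y":0.03,"z":0,"rx":0,"ry":0,"rz":0,"gripper":0}]' |tail -2
python3 -m handwheel '[{"x":0,"y":0.03,"z":0,"rx":0,"ry":0,"rz":0,"gripper":0}]' |tail -2
python3 -m handwheel '[{"x":0,"y":0.03,"z":0,"rx":0,"ry":0,"rz":0,"gripper":0}]' |tail -2
python3 st.py 0.4989 0.0022 0.1286 -1.27
```

```text
wrist_force: [0.7, -0.3, -0.4]
opening: 0.0158
wrist_force: [0.7, 0.2, -0.9]
opening: 0.0159
wrist_force: [1.5, 0.2, 0.6]
opening: 0.0159
t 8.15 grasp [0.4984 0.0024 0.1178] yaw -1.25 tilt [-0.05 -0.  ] F [1.5 0.2 0.6] op 0.0159 q6 -0.02
shares xyz [ 0.005 -0.109 -0.002]
ry 0.0
```

```bash

python3 -m handwheel '[{"x":0,"y":0.04,"z":0,"rx":0,"ry":0,"rz":0,"gripper":0},{"x":0,"y":0.03,"z":0,"rx":0,"ry":0,"rz":0,"gripper":0}]' |tail -4
python3 -m handwheel '[{"x":0,"y":0.02,"z":0,"rx":0,"ry":0,"rz":0,"gripper":0}]' |tail -4
python3 -m handwheel '[{"x":0,"y":0.015,"z":0,"rx":0,"ry":0,"rz":0,"gripper":0}]' |tail -4
python3 -m handwheel '[{"x":0,"y":0.015,"z":0,"rx":0,"ry":0,"rz":0,"gripper":0}]' |tail -4
cat > tan.py <<'E'
from h import *
s=telemetry.read_state();T=rot(s['ee_rot']);g=s['tool_pos']+.06*T[:,1]
c=np.array([.597,.1765]);r=g[:2]-c-np.array([0,-.0006]);R_=np.hypot(*r);t=np.array([-r[1],r[0],0])/R_
e=np.append(-r/R_*(R_-.1998),0)
print('t %.2f'%s['time_s'],'g',g.round(4),'R %.4f'%R_,'ang %.3f'%np.arctan2(r[1],r[0]),'tilt',(T[:2,1]*57.3).round(2),'F',s['wrist_force'].round(1),'tan(x,z)',(T.T@t).round(3)[[0,2]],'radfix shares',(T.T@e/.1).round(3)[[0,2]],'Ftan %.1f Frad %.1f'%(s['wrist_force']@t,s['wrist_force'][:2]@r/R_))
E
python3 tan.py
```

```text
tool_pos: [0.4986, 0.0024, 0.1702]
ee_rot: [-1.571, 0.017, -0.017]
wrist_force: [-0.5, -0.8, 0.1]
opening: 0.016
tool_pos: [0.4985, 0.0025, 0.1677]
ee_rot: [-1.571, 0.018, -0.017]
wrist_force: [1.1, -0.5, 0.6]
opening: 0.0161
tool_pos: [0.4988, 0.0024, 0.1662]
ee_rot: [-1.571, 0.017, -0.017]
wrist_force: [-6.6, 0.9, 36.7]
opening: 0.0159
tool_pos: [0.4996, 0.0024, 0.1658]
ee_rot: [-1.571, 0.017, -0.017]
wrist_force: [-9.1, -0.4, 46.9]
opening: 0.0161
t 8.57 g [0.4996 0.0024 0.1058] R 0.1990 ang -2.082 tilt [ 0.   -0.01] F [-9.1 -0.4 46.9] tan(x,z) [ 0.882 -0.471] radfix shares [-0.004 -0.007] Ftan -7.8 Frad 4.9
```

```bash

python3 -m handwheel '[{"x":0,"y":-0.01,"z":0,"rx":0,"ry":0,"rz":0,"gripper":0}]' >/dev/null; python3 tan.py
python3 -m handwheel '[{"x":0,"y":0,"z":0,"rx":0,"ry":0,"rz":0,"gripper":0}]' >/dev/null; python3 tan.py
```

```text
t 8.65 g [0.4999 0.0024 0.1072] R 0.1988 ang -2.081 tilt [ 0.01 -0.01] F [-0.1 -0.2 -0.7] tan(x,z) [ 0.883 -0.469] radfix shares [-0.004 -0.008] Ftan -0.0 Frad 0.2
t 8.73 g [0.5002 0.0024 0.1075] R 0.1987 ang -2.080 tilt [ 0.04 -0.01] F [-0.9  0.1  0.1] tan(x,z) [ 0.884 -0.468] radfix shares [-0.005 -0.01 ] Ftan -0.9 Frad 0.4
```

```bash

python3 -m handwheel '[{"x":0.018,"y":0,"z":-0.01,"rx":0,"ry":0,"rz":0,"gripper":0},{"x":0.018,"y":0.003,"z":-0.01,"rx":0,"ry":0,"rz":0,"gripper":0},{"x":0.018,"y":0.003,"z":-0.01,"rx":0,"ry":0,"rz":0,"gripper":0}]' >/dev/null; python3 tan.py
python3 -m handwheel '[{"x":0.018,"y":0.004,"z":-0.01,"rx":0,"ry":0,"rz":0,"gripper":0},{"x":0.018,"y":0.004,"z":-0.01,"rx":0,"ry":0,"rz":0,"gripper":0}]' >/dev/null; python3 tan.py
```

```text
t 8.98 g [ 0.5047 -0.0007  0.1064] R 0.1993 ang -2.052 tilt [-0.08  0.  ] F [-5.3  1.8  7. ] tan(x,z) [ 0.896 -0.444] radfix shares [-0.002 -0.005] Ftan -5.5 Frad 0.8
t 9.15 g [ 0.5068 -0.0025  0.1059] R 0.2000 ang -2.039 tilt [-0.43  0.07] F [-14.3   5.   28.3] tan(x,z) [ 0.902 -0.431] radfix shares [0.001 0.001] Ftan -15.0 Frad 2.0
```

```bash

python3 -m handwheel '[{"x":0.02,"y":0,"z":-0.009,"rx":0,"ry":0,"rz":-0.04,"gripper":0},{"x":0.02,"y":0.001,"z":-0.009,"rx":0,"ry":0,"rz":-0.04,"gripper":0},{"x":0.02,"y":0.001,"z":-0.009,"rx":0,"ry":0,"rz":0,"gripper":0}]' >/dev/null; python3 tan.py
python3 -m handwheel '[{"x":0.02,"y":0.001,"z":-0.009,"rx":0,"ry":0,"rz":0,"gripper":0},{"x":0.02,"y":0.001,"z":-0.009,"rx":0,"ry":0,"rz":0,"gripper":0},{"x":0.02,"y":0.001,"z":-0.009,"rx":0,"ry":0,"rz":0,"gripper":0}]' >/dev/null; python3 tan.py
```

```text
t 9.40 g [ 0.5099 -0.0046  0.1059] R 0.2004 ang -2.021 tilt [-0.65  0.21] F [-10.2   5.5  16.3] tan(x,z) [ 0.91  -0.414] radfix shares [0.003 0.006] Ftan -11.6 Frad -0.5
t 9.65 g [ 0.5128 -0.0065  0.1057] R 0.2009 ang -2.003 tilt [-1.23  0.36] F [-12.2   4.8  18. ] tan(x,z) [ 0.918 -0.397] radfix shares [0.004 0.01 ] Ftan -13.1 Frad 0.8
```

```bash

python3 -m handwheel '[{"x":0,"y":-0.003,"z":0.005,"rx":-0.07,"ry":0,"rz":-0.25,"gripper":0},{"x":0.02,"y":0,"z":-0.003,"rx":0,"ry":0,"rz":-0.05,"gripper":0}]' >/dev/null; python3 tan.py
python3 -m handwheel '[{"x":0.025,"y":0,"z":-0.008,"rx":0,"ry":0,"rz":-0.05,"gripper":0},{"x":0.025,"y":0.0,"z":-0.008,"rx":0,"ry":0,"rz":-0.05,"gripper":0},{"x":0.025,"y":0.0,"z":-0.008,"rx":0,"ry":0,"rz":-0.05,"gripper":0}]' >/dev/null; python3 tan.py
```

```text
t 9.82 g [ 0.5153 -0.0069  0.1058] R 0.2002 ang -1.991 tilt [ 0.05 -0.02] F [-11.2  -0.3  13.2] tan(x,z) [ 0.923 -0.386] radfix shares [0.002 0.004] Ftan -10.1 Frad 4.9
t 10.07 g [ 0.519  -0.0092  0.1055] R 0.2009 ang -1.970 tilt [0.06 0.03] F [-13.4   3.5  22.3] tan(x,z) [ 0.931 -0.365] radfix shares [0.004 0.01 ] Ftan -13.7 Frad 2.0
```

```bash

python3 -m handwheel '[{"x":0.03,"y":-0.002,"z":-0.006,"rx":0,"ry":0,"rz":-0.05,"gripper":0},{"x":0.03,"y":-0.001,"z":-0.009,"rx":0,"ry":0,"rz":-0.05,"gripper":0},{"x":0.03,"y":-0.001,"z":-0.009,"rx":0,"ry":0,"rz":-0.05,"gripper":0}]' >/dev/null; python3 tan.py
python3 -m handwheel '[{"x":0.03,"y":-0.001,"z":-0.008,"rx":0,"ry":0,"rz":-0.05,"gripper":0},{"x":0.03,"y":-0.001,"z":-0.008,"rx":0,"ry":0,"rz":-0.05,"gripper":0},{"x":0.03,"y":-0.001,"z":-0.008,"rx":0,"ry":0,"rz":-0.05,"gripper":0}]' >/dev/null; python3 tan.py
```

```text
t 10.32 g [ 0.5236 -0.0113  0.1056] R 0.2010 ang -1.944 tilt [-0.03  0.13] F [-14.7   5.   20.7] tan(x,z) [ 0.94  -0.341] radfix shares [0.004 0.012] Ftan -15.5 Frad 0.8
t 10.57 g [ 0.5284 -0.0132  0.1055] R 0.2011 ang -1.919 tilt [-0.09  0.25] F [-8.4  3.5 11.5] tan(x,z) [ 0.949 -0.316] radfix shares [0.004 0.012] Ftan -9.0 Frad -0.4
```

```bash

python3 -m handwheel '[{"x":0.03,"y":-0.001,"z":-0.008,"rx":-0.04,"ry":0,"rz":-0.05,"gripper":0},{"x":0.03,"y":-0.001,"z":-0.008,"rx":-0.02,"ry":0,"rz":-0.05,"gripper":0},{"x":0.03,"y":-0.001,"z":-0.008,"rx":-0.02,"ry":0,"rz":-0.05,"gripper":0}]' >/dev/null; python3 tan.py
python3 -m handwheel '[{"x":0.03,"y":-0.001,"z":-0.007,"rx":-0.02,"ry":0,"rz":-0.05,"gripper":0},{"x":0.03,"y":-0.001,"z":-0.007,"rx":-0.02,"ry":0,"rz":-0.05,"gripper":0},{"x":0.03,"y":-0.001,"z":-0.007,"rx":-0.02,"ry":0,"rz":-0.05,"gripper":0}]' >/dev/null; python3 tan.py
```

```text
t 10.82 g [ 0.5365 -0.0162  0.1049] R 0.2015 ang -1.876 tilt [ 0.35 -0.13] F [-14.9   3.7   9.4] tan(x,z) [ 0.961 -0.275] radfix shares [0.005 0.016] Ftan -15.3 Frad 0.9
t 11.07 g [ 0.5397 -0.0182  0.1038] R 0.2023 ang -1.858 tilt [ 0.05 -0.34] F [-18.2   4.9  20.9] tan(x,z) [ 0.966 -0.257] radfix shares [0.007 0.025] Ftan -18.8 Frad 0.4
```

```bash

python3 -m handwheel '[{"x":-0.005,"y":0.003,"z":0.003,"rx":0.05,"ry":0,"rz":0,"gripper":0}]' >/dev/null; python3 tan.py
python3 -m handwheel '[{"x":0,"y":0.005,"z":0,"rx":0,"ry":0,"rz":0,"gripper":0}]' >/dev/null; python3 tan.py
```

```text
t 11.15 g [ 0.5382 -0.0175  0.1036] R 0.2022 ang -1.866 tilt [-0.18 -0.07] F [-11.4   0.7  19.7] tan(x,z) [ 0.964 -0.265] radfix shares [0.006 0.023] Ftan -11.1 Frad 2.6
t 11.23 g [ 0.5373 -0.0174  0.1032] R 0.2024 ang -1.871 tilt [-0.34 -0.05] F [-9.3  1.2 18. ] tan(x,z) [ 0.963 -0.269] radfix shares [0.007 0.025] Ftan -9.3 Frad 1.6
```

```bash

python3 -m handwheel '[{"x":-0.008,"y":0.003,"z":0.002,"rx":0,"ry":0,"rz":-0.06,"gripper":0}]' >/dev/null; python3 tan.py
python3 -m handwheel '[{"x":-0.004,"y":0.005,"z":0.001,"rx":0,"ry":0,"rz":0,"gripper":0}]' >/dev/null; python3 tan.py
```

```text
t 11.32 g [ 0.5363 -0.0173  0.1031] R 0.2025 ang -1.875 tilt [-0.17 -0.05] F [-10.    0.5  14.6] tan(x,z) [ 0.962 -0.274] radfix shares [0.007 0.026] Ftan -9.6 Frad 2.5
t 11.40 g [ 0.5355 -0.0172  0.1028] R 0.2026 ang -1.879 tilt [-0.24 -0.04] F [-6.8  1.  12.8] tan(x,z) [ 0.961 -0.278] radfix shares [0.008 0.027] Ftan -6.8 Frad 1.2
```

```bash

python3 -m handwheel '[{"x":-0.006,"y":0.005,"z":0.003,"rx":0,"ry":0,"rz":-0.06,"gripper":0}]' >/dev/null; python3 tan.py
python3 -m handwheel '[{"x":-0.004,"y":0.007,"z":0.003,"rx":0,"ry":0,"rz":-0.03,"gripper":0}]' >/dev/null; python3 tan.py
python3 -m handwheel '[{"x":-0.004,"y":0.007,"z":0.003,"rx":0,"ry":0,"rz":0,"gripper":0}]' >/dev/null; python3 tan.py
```

```text
t 11.48 g [ 0.5351 -0.017   0.1026] R 0.2025 ang -1.881 tilt [ 0.01 -0.05] F [-6.3 -0.3 16.2] tan(x,z) [ 0.96 -0.28] radfix shares [0.008 0.026] Ftan -5.9 Frad 2.2
t 11.57 g [ 0.5349 -0.0168  0.1023] R 0.2024 ang -1.883 tilt [ 0.13 -0.06] F [-8.3 -0.2 16.6] tan(x,z) [ 0.96  -0.281] radfix shares [0.007 0.025] Ftan -7.8 Frad 2.8
t 11.65 g [ 0.5346 -0.0167  0.1021] R 0.2024 ang -1.884 tilt [ 0.12 -0.07] F [-6.8 -0.8 14. ] tan(x,z) [ 0.959 -0.283] radfix shares [0.007 0.025] Ftan -6.2 Frad 2.9
```

```bash

python3 -m handwheel '[{"x":-0.012,"y":0.006,"z":-0.004,"rx":0,"ry":0,"rz":0.02,"gripper":0}]' >/dev/null; python3 tan.py
python3 -m handwheel '[{"x":-0.01,"y":0.01,"z":-0.004,"rx":0,"ry":0,"rz":0,"gripper":0}]' >/dev/null; python3 tan.py
python3 -m handwheel '[{"x":-0.008,"y":0.01,"z":-0.003,"rx":0,"ry":0,"rz":0,"gripper":0}]' >/dev/null; python3 tan.py
```

```text
t 11.73 g [ 0.5338 -0.0171  0.1019] R 0.2031 ang -1.887 tilt [ 0.06 -0.07] F [-0.5  3.9  3.9] tan(x,z) [ 0.958 -0.286] radfix shares [0.009 0.031] Ftan -1.7 Frad -3.5
t 11.82 g [ 0.5335 -0.0174  0.1013] R 0.2035 ang -1.888 tilt [ 0.11 -0.05] F [-2.2  4.8  3.6] tan(x,z) [ 0.958 -0.286] radfix shares [0.011 0.035] Ftan -3.6 Frad -3.9
t 11.90 g [ 0.5331 -0.0175  0.1005] R 0.2037 ang -1.890 tilt [ 0.15 -0.03] F [-2.6  6.3  6.1] tan(x,z) [ 0.958 -0.287] radfix shares [0.011 0.037] Ftan -4.4 Frad -5.2
```

```bash

python3 -m handwheel '[{"x":-0.004,"y":0.015,"z":0.003,"rx":0,"ry":0,"rz":0.02,"gripper":0}]' >/dev/null; python3 tan.py
python3 -m handwheel '[{"x":-0.003,"y":0.015,"z":0.002,"rx":0,"ry":0,"rz":0.02,"gripper":0}]' >/dev/null; python3 tan.py
python3 -m handwheel '[{"x":-0.003,"y":0.015,"z":0,"rx":0,"ry":0,"rz":0.01,"gripper":0}]' >/dev/null; python3 tan.py
```

```text
t 11.98 g [ 0.533  -0.0171  0.0991] R 0.2034 ang -1.891 tilt [ 0.08 -0.  ] F [-1.8  2.8  2.3] tan(x,z) [ 0.958 -0.288] radfix shares [0.01  0.034] Ftan -2.6 Frad -2.1
t 12.07 g [ 0.533  -0.0169  0.0976] R 0.2031 ang -1.892 tilt [0.01 0.01] F [-1.5  1.5  3. ] tan(x,z) [ 0.957 -0.289] radfix shares [0.01  0.032] Ftan -1.9 Frad -0.9
t 12.15 g [ 0.533  -0.0169  0.0961] R 0.2032 ang -1.891 tilt [-0.01  0.01] F [-0.6  3.   3.4] tan(x,z) [ 0.957 -0.289] radfix shares [0.01  0.032] Ftan -1.5 Frad -2.6
```

Descending freely at about 3 N, so the pin is in the bracket hole.

```bash

python3 -m handwheel '[{"x":-0.002,"y":0.02,"z":0.001,"rx":0,"ry":0,"rz":0,"gripper":0},{"x":-0.002,"y":0.02,"z":0.001,"rx":0,"ry":0,"rz":0,"gripper":0}]' >/dev/null; python3 tan.py
python3 -m handwheel '[{"x":-0.002,"y":0.02,"z":0.001,"rx":0,"ry":0,"rz":0,"gripper":0}]' >/dev/null; python3 tan.py
python3 -m handwheel '[{"x":0,"y":0.02,"z":0,"rx":0,"ry":0,"rz":0,"gripper":0}]' >/dev/null; python3 tan.py
```

```text
t 12.32 g [ 0.5329 -0.0167  0.0918] R 0.2029 ang -1.892 tilt [0.01 0.01] F [-1.2  1.9  3.1] tan(x,z) [ 0.957 -0.289] radfix shares [0.009 0.03 ] Ftan -1.7 Frad -1.5
t 12.40 g [ 0.5329 -0.0166  0.0896] R 0.2029 ang -1.892 tilt [0.03 0.01] F [-0.7  2.5  3.1] tan(x,z) [ 0.957 -0.289] radfix shares [0.009 0.03 ] Ftan -1.5 Frad -2.2
t 12.48 g [ 0.5329 -0.0165  0.0873] R 0.2028 ang -1.892 tilt [0.03 0.01] F [-1.8  3.3  5.1] tan(x,z) [ 0.957 -0.289] radfix shares [0.009 0.029] Ftan -2.7 Frad -2.6
```

```bash

python3 -m handwheel '[{"x":-0.002,"y":0.012,"z":0.001,"rx":0,"ry":0,"rz":0,"gripper":0}]' >/dev/null; python3 tan.py
python3 -m handwheel '[{"x":-0.002,"y":0.006,"z":0.001,"rx":0,"ry":0,"rz":0,"gripper":0}]' >/dev/null; python3 tan.py
python3 -m handwheel '[{"x":0,"y":0.005,"z":0,"rx":0,"ry":0,"rz":0,"gripper":0}]' >/dev/null; python3 tan.py
python3 -m handwheel '[{"x":0,"y":0.004,"z":0,"rx":0,"ry":0,"rz":0,"gripper":0}]' >/dev/null; python3 tan.py
```

```text
t 12.57 g [ 0.5328 -0.0164  0.0858] R 0.2027 ang -1.893 tilt [0.04 0.01] F [-0.6  3.2  3.1] tan(x,z) [ 0.957 -0.29 ] radfix shares [0.009 0.028] Ftan -1.5 Frad -2.8
t 12.65 g [ 0.5328 -0.0163  0.085 ] R 0.2027 ang -1.893 tilt [0.05 0.01] F [0.5 2.  1.9] tan(x,z) [ 0.957 -0.29 ] radfix shares [0.008 0.028] Ftan -0.1 Frad -2.0
t 12.73 g [ 0.5328 -0.0164  0.0844] R 0.2027 ang -1.893 tilt [0.06 0.01] F [-2.   1.5  4.4] tan(x,z) [ 0.957 -0.29 ] radfix shares [0.008 0.028] Ftan -2.4 Frad -0.8
t 12.82 g [ 0.5328 -0.0164  0.084 ] R 0.2027 ang -1.893 tilt [0.06 0.01] F [-3.5  3.2 11. ] tan(x,z) [ 0.957 -0.29 ] radfix shares [0.008 0.028] Ftan -4.4 Frad -1.9
```

```bash

python3 -m handwheel '[{"x":0,"y":0.004,"z":0,"rx":0,"ry":0,"rz":0,"gripper":0}]' >/dev/null; python3 tan.py
python3 -m handwheel '[{"x":0,"y":0.005,"z":0,"rx":0,"ry":0,"rz":0,"gripper":0}]' >/dev/null; python3 tan.py
```

```text
t 12.90 g [ 0.5329 -0.0163  0.0839] R 0.2026 ang -1.893 tilt [0.05 0.01] F [-5.4  3.  17.6] tan(x,z) [ 0.957 -0.29 ] radfix shares [0.008 0.027] Ftan -6.1 Frad -1.1
t 12.98 g [ 0.5329 -0.0163  0.0839] R 0.2026 ang -1.892 tilt [0.03 0.01] F [-6.3  2.1 17.6] tan(x,z) [ 0.957 -0.29 ] radfix shares [0.008 0.027] Ftan -6.7 Frad -0.0
```

Firm stop 22 mm below the deck contact, so the pin is home. Relaxing, then releasing.

```bash

python3 -m handwheel '[{"x":0,"y":-0.004,"z":0,"rx":0,"ry":0,"rz":0,"gripper":0}]' >/dev/null; python3 tan.py
python3 -m handwheel '[{"x":0,"y":0,"z":0,"rx":0,"ry":0,"rz":0,"gripper":0.4},{"x":0,"y":0,"z":0,"rx":0,"ry":0,"rz":0,"gripper":0.4},{"x":0,"y":0,"z":0,"rx":0,"ry":0,"rz":0,"gripper":0.4},{"x":0,"y":0,"z":0,"rx":0,"ry":0,"rz":0,"gripper":0.4},{"x":0,"y":0,"z":0,"rx":0,"ry":0,"rz":0,"gripper":0.4}]'|tail -1
python3 tan.py
```

```text
t 13.07 g [ 0.5328 -0.0163  0.0843] R 0.2027 ang -1.893 tilt [0.01 0.01] F [-0.4  1.6 -3.4] tan(x,z) [ 0.957 -0.29 ] radfix shares [0.008 0.028] Ftan -0.9 Frad -1.5
opening: 0.0364
t 13.48 g [ 0.533  -0.0169  0.0842] R 0.2031 ang -1.891 tilt [ 0.07 -0.04] F [ 0.2 -0.5  0.3] tan(x,z) [ 0.957 -0.289] radfix shares [0.01  0.032] Ftan 0.4 Frad 0.4
```

```bash

python3 -m handwheel '[{"x":0,"y":-0.1,"z":0,"rx":0,"ry":0,"rz":0,"gripper":0.4},{"x":0,"y":-0.2,"z":0,"rx":0,"ry":0,"rz":0,"gripper":0.4},{"x":0,"y":-0.4,"z":0,"rx":0,"ry":0,"rz":0,"gripper":0.4},{"x":0,"y":-0.4,"z":0,"rx":0,"ry":0,"rz":0,"gripper":0.4},{"x":0,"y":-0.4,"z":-0.2,"rx":0,"ry":0,"rz":0,"gripper":0.4}]'|tail -2
python3 -m handwheel '[{"x":0,"y":0,"z":-0.3,"rx":0,"ry":0,"rz":0,"gripper":0.4},{"x":0,"y":0,"z":0,"rx":0,"ry":0,"rz":0,"gripper":0.4}]'|tail -2
python3 - <<'E'
from m import *
shoot('w5');i,d,p=load('w5');P=cloud(d,p);h=cv2.cvtColor(i,cv2.COLOR_BGR2HSV).astype(int)
red=((h[...,0]<8)|(h[...,0]>172))&(h[...,1]>170);red[245:]=0
for z in(.0999,): blob(red,p,z,P,.012)
q=P[red&(P[...,2]>.07)];print('redz',np.percentile(q[:,2],[50,90,97]).round(4))
m=masks(i);blob(m['yel'],p,.056,P)
def zat(n):
    I,D=eyes.camera(n);pp=eyes.camera_params(n);Q=cloud(D,pp);H=cv2.cvtColor(I,cv2.COLOR_BGR2HSV).astype(int)
    r=((H[...,0]<8)|(H[...,0]>172))&(H[...,1]>150)&(np.hypot(Q[...,0]-.533,Q[...,1]+.016)<.02);print(n,r.sum(),np.percentile(Q[r],[5,50,95],axis=0).round(4) if r.sum() else '')
    return I
b=zat('scene');a=zat('side');v,u=np.where(red)
w=cv2.resize(i[40:240,180:480],(600,400));o=np.zeros((600,800,3),np.uint8);o[:300,:450]=cv2.resize(w,(450,300));o[300:,:400]=cv2.resize(a[185:245,265:345],(400,300),interpolation=cv2.INTER_CUBIC);o[300:,400:]=cv2.resize(b[155:215,280:360],(400,300),interpolation=cv2.INTER_CUBIC)
cv2.imwrite('pics/c5.png',o)
E
python3 st.py
```

```text
wrist_force: [1.5, 0.3, -1.0]
opening: 0.0367
wrist_force: [-0.7, 0.9, -1.1]
opening: 0.0363
  n 352 px [316.4 132.6] mean [ 0.5327 -0.0132] rect [array([ 0.5328, -0.0132]), array([0.0158, 0.0145]), np.float64(88.618)]
redz [0.1004 0.1014 0.1018]
  n 1670 px [316.6 127.3] mean [ 0.5332 -0.0121] rect [array([ 0.5332, -0.0134]), array([0.0452, 0.0451]), np.float64(71.4318)]
scene 42 [[ 0.5322 -0.0216  0.0683]
 [ 0.5412 -0.0163  0.0926]
 [ 0.5455 -0.01    0.1041]]
side 35 [[ 0.5239 -0.0215  0.071 ]
 [ 0.5282 -0.0186  0.0901]
 [ 0.5333 -0.0162  0.1044]]
t 14.22 grasp [ 0.5299 -0.0633  0.2383] yaw -1.41 tilt [-0.21 -0.04] F [-0.2  0.   0.3] op 0.0365 q6 -0.14
```

View pics/c5.png

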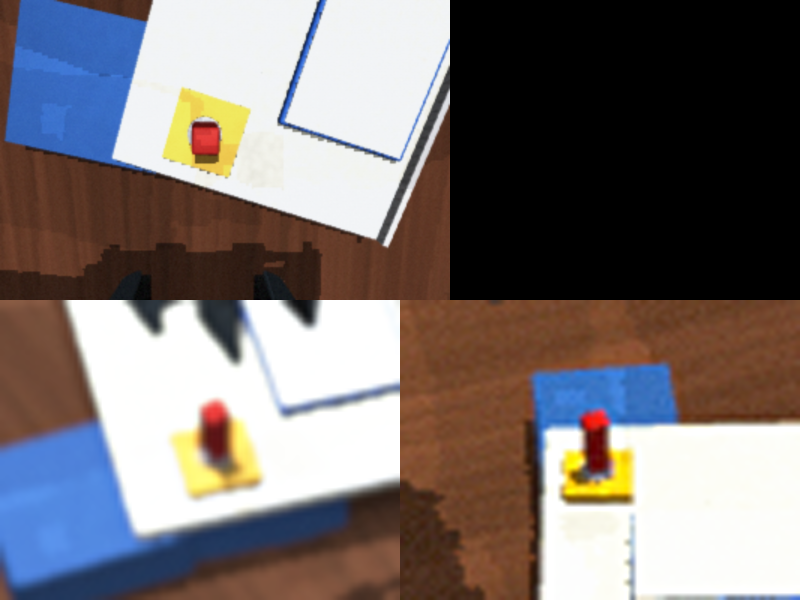

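The pin stands upright in the knuckle, collar on the yellow face, with its head top at about 0.100 m (expected 0.100 if home, 0.122 if on the deck). Releasing may have raised it by a few tenths of a millimetre, so I'll give its top a gentle tap with shut fingers.

```bash

python3 -m handwheel '[{"x":0.03,"y":0.2,"z":0.25,"rx":0,"ry":0,"rz":-0.04,"gripper":0},{"x":0,"y":0.3,"z":0.2,"rx":0,"ry":0,"rz":0,"gripper":0},{"x":0,"y":0.3,"z":0,"rx":0,"ry":0,"rz":0,"gripper":0},{"x":0,"y":0.1,"z":0,"rx":0,"ry":0,"rz":0,"gripper":0},{"x":0,"y":0,"z":0,"rx":0,"ry":0,"rz":0,"gripper":0}]'|tail -2
python3 st.py .5329 -.0165 .121
```

```text
wrist_force: [-0.2, -0.3, 0.2]
opening: 0.0062
t 14.63 grasp [ 0.533  -0.0139  0.1441] yaw -1.34 tilt [-0.12 -0.03] F [-0.2 -0.3  0.2] op 0.0062 q6 -0.05
shares xyz [ 0.     0.231 -0.026]
```

```bash

python3 -m handwheel '[{"x":0,"y":0.12,"z":-0.026,"rx":0,"ry":0,"rz":-0.02,"gripper":0},{"x":0,"y":0.08,"z":0,"rx":0,"ry":0,"rz":0,"gripper":0},{"x":0,"y":0,"z":0,"rx":0,"ry":0,"rz":0,"gripper":0}]'|tail -2
python3 st.py .5329 -.0165 .119
for k in 1 2; do python3 -m handwheel '[{"x":0,"y":0.008,"z":0,"rx":0,"ry":0,"rz":0,"gripper":0}]'|grep -E 'pos|force'; done
```

```text
wrist_force: [-0.0, 0.5, -0.9]
opening: 0.0007
t 14.88 grasp [ 0.5328 -0.0159  0.1242] yaw -1.30 tilt [-0.16 -0.02] F [-0.   0.5 -0.9] op 0.0007 q6 -0.05
shares xyz [ 0.002  0.052 -0.005]
tool_pos: [0.5332, -0.016, 0.184]
wrist_force: [-0.1, 0.8, 0.4]
tool_pos: [0.5335, -0.0161, 0.1839]
wrist_force: [-0.5, 0.4, -0.0]
```

```bash

python3 -m handwheel '[{"x":-0.004,"y":0.02,"z":0,"rx":0,"ry":0,"rz":-0.03,"gripper":0},{"x":0,"y":0.02,"z":0,"rx":0,"ry":0,"rz":0,"gripper":0}]'|grep -E 'pos|force'
python3 -m handwheel '[{"x":0,"y":0.012,"z":0,"rx":0,"ry":0,"rz":0,"gripper":0}]'|grep -E 'pos|force'
python3 -m handwheel '[{"x":0,"y":0.008,"z":0,"rx":0,"ry":0,"rz":0,"gripper":0}]'|grep -E 'pos|force'
```

```text
tool_pos: [0.534, -0.0163, 0.1814]
wrist_force: [-0.6, 0.0, 0.2]
tool_pos: [0.5342, -0.0163, 0.1805]
wrist_force: [0.2, -0.5, -1.4]
tool_pos: [0.5343, -0.0164, 0.1798]
wrist_force: [0.5, -0.3, 0.4]
```

```bash

python3 -m handwheel '[{"x":-0.01,"y":0.008,"z":0,"rx":0,"ry":0,"rz":0,"gripper":0}]'|grep -E 'pos|force'
python3 -m handwheel '[{"x":0,"y":0.006,"z":0,"rx":0,"ry":0,"rz":0,"gripper":0}]'|grep -E 'pos|force'
python3 -m handwheel '[{"x":0,"y":0.005,"z":0,"rx":0,"ry":0,"rz":0,"gripper":0}]'|grep -E 'pos|force'
python3 -m handwheel '[{"x":0,"y":0.005,"z":0,"rx":0,"ry":0,"rz":0,"gripper":0}]'|grep -E 'pos|force'
```

```text
tool_pos: [0.5334, -0.0164, 0.1791]
wrist_force: [-0.3, -0.3, 0.8]
tool_pos: [0.5334, -0.0163, 0.1786]
wrist_force: [-2.0, 1.1, 8.3]
tool_pos: [0.5337, -0.0163, 0.1785]
wrist_force: [-2.4, 1.4, 13.0]
tool_pos: [0.534, -0.0163, 0.1786]
wrist_force: [-3.0, 1.2, 10.1]
```

```bash

python3 -m handwheel '[{"x":-0.004,"y":0.008,"z":0,"rx":0,"ry":0,"rz":0,"gripper":0}]'|grep -E 'pos|force'
python3 -m handwheel '[{"x":0,"y":-0.1,"z":0,"rx":0,"ry":0,"rz":0,"gripper":0},{"x":0,"y":-0.3,"z":0,"rx":0,"ry":0,"rz":0,"gripper":0},{"x":0,"y":-0.4,"z":0,"rx":0,"ry":0,"rz":0,"gripper":0},{"x":0,"y":-0.4,"z":-0.2,"rx":0,"ry":0,"rz":0,"gripper":0},{"x":0,"y":0,"z":-0.3,"rx":0,"ry":0,"rz":0,"gripper":0}]'|grep -E 'pos|force'
python3 - <<'E'
from m import *
shoot('w6');i,d,p=load('w6');P=cloud(d,p);h=cv2.cvtColor(i,cv2.COLOR_BGR2HSV).astype(int)
red=((h[...,0]<8)|(h[...,0]>172))&(h[...,1]>170);red[245:]=0
blob(red,p,.1,P,.006);q=P[red&(P[...,2]>.07)];print('redz',np.percentile(q[:,2],[50,90,97]).round(4))
m=masks(i);Y=m['yel']&(abs(P[...,2]-.056)<.008);Y[245:]=0;print('yel z',np.median(P[Y][:,2]).round(4));blob(m['yel'],p,.056,P)
i,d,p=load('w3');P=cloud(d,p)
print('start pin top z vs organiser',np.median(P[141:150,303:314,2]).round(4),np.median(P[110:125,300:318,2]).round(4))
E
```

```text
tool_pos: [0.5341, -0.0162, 0.1785]
wrist_force: [-3.7, 0.5, 16.5]
tool_pos: [0.5312, -0.0632, 0.3012]
wrist_force: [2.6, -0.2, 0.8]
  n 335 px [315.9 136.7] mean [ 0.5332 -0.0137] rect [array([ 0.5333, -0.0136]), array([0.016 , 0.0154]), np.float64(88.8539)]
redz [0.1003 0.1013 0.102 ]
yel z 0.0564
  n 1650 px [315.7 130.5] mean [ 0.5333 -0.0121] rect [array([ 0.5333, -0.0132]), array([0.0455, 0.0451]), np.float64(71.446)]
start pin top z vs organiser 0.0943 0.0504
```

Head minus rim is 43.9 mm, the same as head minus organiser at the start (collar seated there), so the collar is on the knuckle.

```bash
python3 -c "
from workcell import arm,telemetry
print(arm.finish_job(),telemetry.read_state()['time_s'])"
```

```text
the job is handed in; nothing more can be done
the job is handed in; nothing more can be done
```

The tray is locked. I took the pin from the organiser, put it through the yellow knuckle, swung the tray about 0.19 rad until the pin dropped into the bracket's hole, then seated it and let go. I handed it in at about 16 s, with the gripper clear of everything.

**Seating:**
- The pin hit a firm stop 22 mm below where it had rested on the deck.
- A push on its head of up to about 17 N did not move it.
- In the last picture its head stands 43.9 mm above the knuckle, the same as above the organiser at the start, so the collar is on the rim.

**Forces:** The highest I read was 47 N, when the pin first touched the deck. That was harder than I intended and close to the 50 N limit, but I backed off at once. After that I saw at most about 28 N. Readings came only at the end of each move, so a brief higher peak could have gone unseen.

**Small disagreements:**
- The seated grasp height read 0.7 mm lower than calculated, possibly from a slight slip in the grip.
- The later push on the head met it 0.5 mm higher than calculated.
- Early camera estimates of positions differed by up to about 4 mm on the knuckle and more on the pivot, where the side camera was off by several millimetres.

**Not checked:** I did not measure the other desk objects again afterwards; the arm's path stayed clear of them.

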